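# Sign out the punch set

## Task

Sign out the punch set: hang the orange tag astride the bar of the tag rail, in a free place beside the grey and green tags, and let it go. Then take the wooden punch carrier by its handle, lift it off the cabinet sill and finish while still holding it in the air, steady and level, a good 10 cm above the sill, with its punch, die and sleeve standing in their cells. Leave all the other things where they are.

Things in the scene. Friction and masses are not known exactly. Their poses are not given: they have to be found in the camera images.
- tag: orange loan tag standing on the tiled shelf: 3 mm sheet bent to an inverted V (each leg leans out 30 degrees; 63 mm across the feet in x, 44 mm wide in y, ridge 53 mm above the feet), with a grip block on the ridge. Origin: centre between the feet, at foot level; z up, y along the ridge. 80 g. Hung on the bar, the V rests on it with the bar's centre line 40 mm above the tag's origin
- tag_grip (a point): centre of the upper part of the orange tag's grip block, 75 mm above the feet; the block is 10 mm thick (tag x), 30 mm long (tag y) and reaches from the ridge to 85 mm above the feet; the two grip faces look along tag x
- rail: fixed tag rail on the shelf, origin at the centre of its foot (70 x 330 x 10 mm): two steel posts 310 mm apart carry a horizontal steel bar, 10 mm thick, along its y axis; free bar between the posts is about 290 mm long
- rail_mid (a point): middle of the rail's bar, on its centre line, 130 mm above the shelf
- grey_tag: another trainee's grey tag, same shape and axes as the orange one, hanging on the rail's bar; stays there
- green_tag: another trainee's green tag, same shape and axes as the orange one, hanging on the rail's bar; stays there
- carrier: loose plywood punch carrier standing on the cabinet sill, 170 (x) x 110 (y) mm, walls 35 mm high and 5 mm thick, 3 x 2 open cells; origin at the centre of its underside, z up. End boards carry a bridge handle above the cells. Carrier about 0.25 kg, with its load about 0.6 kg; the load lies off centre
- carrier_handle (a point): middle of the carrier's wooden handle, 103 mm above the carrier's underside: a bar along carrier x, 14 mm thick (y), 18 mm high, 158 mm between the end boards
- square_punch: chrome square punch standing in a cell of the carrier, 20 mm square foot, 60 mm tall; origin at the centre of its underside
- die: dark steel die ring lying flat in a cell of the carrier, 32 mm diameter, 26 mm tall; origin at the centre of its underside
- sleeve: yellow brass ejector sleeve standing in a cell of the carrier, 26 mm diameter, 45 mm tall; origin at the centre of its underside
- cabinet: fixed blue punch and die cabinet, 170 mm deep (x), 440 mm wide (y), 210 mm tall, with a sliding clear door in its front (-x face). Origin at the centre of the cabinet's underside without the sill. The grey sill runs 170 mm out from the front (cabinet x -85 to -255 mm), its top 30 mm above the shelf
- die_cap: blue nylon die cap on the sill, 48 mm diameter, 34 mm tall; stays
- gauge_block: steel gauge block on the sill, 30 x 20 x 35 mm; stays
- round_punch: dark steel round punch standing on the shelf, 32 mm diameter, 52 mm tall; stays
- jar: small closed jar on the shelf, 52 mm diameter, 70 mm tall; stays
- driver: screwdriver lying on the shelf, 170 mm long, origin under its middle; stays
Not all that is in view belongs to the job. Of the things like the tag, leave any that is purple or yellow; of the rest the larger one is meant.

How it is judged (in metres and radians):
On the way, in this order (a step that is already met when the one before it is completed fails the run):
1. the orange tag hangs on the rail's bar, let go, while the carrier still stands untouched on the sill (z of tag in the frame of rail between 0.08 and 0.1 m and x of tag in the frame of rail between -0.02 and 0.02 m and y of tag in the frame of rail between -0.14 and 0.14 m and angle between tag's own z axis and vertical below 0.3 rad and angle between the y axis of tag and the y axis of rail, either way round below 0.4 rad and contact force between tag and rail above 0.2 N and contact force between the fingers and tag below 0.05 N and linear speed of tag below 0.03 m/s and distance of carrier from where it was at the start of the episode below 0.015 m), for 0.3 s.
2. the carrier is held up clear of the sill, level (z of carrier in the frame of cabinet above 0.11 m and angle between carrier's own z axis and vertical below 0.12 rad and contact force between the fingers and carrier above 2 N and contact force between carrier and cabinet below 0.05 N and contact force between carrier and rail below 0.05 N), for 0.3 s.
At the end, for the whole second after the job is handed in: The orange tag hangs free on the rail's bar, within 20 degrees of it and upright. The fingers hold the carrier 80 mm or more above the sill, level within 7 degrees, still (20 mm/s, 0.15 rad/s), touching neither cabinet nor rail; punch, die and sleeve stand in its cells (within 17 degrees) (all of step 2 and z of tag in the frame of rail between 0.08 and 0.1 m and x of tag in the frame of rail between -0.02 and 0.02 m and y of tag in the frame of rail between -0.14 and 0.14 m and angle between each of tag, square_punch, die, sleeve's own z axis and vertical below 0.3 rad and angle between the y axis of tag and the y axis of rail, either way round below 0.4 rad and contact force between tag and rail above 0.2 N and contact force between the fingers and tag below 0.05 N and linear speed of tag below 0.03 m/s and linear speed of carrier below 0.02 m/s and angular speed of carrier below 0.15 rad/s and x of square_punch in the frame of carrier between -0.085 and 0.085 m and y of square_punch in the frame of carrier between -0.055 and 0.055 m and z of square_punch in the frame of carrier between -0.005 and 0.02 m and x of die in the frame of carrier between -0.085 and 0.085 m and y of die in the frame of carrier between -0.055 and 0.055 m and z of die in the frame of carrier between -0.005 and 0.02 m and x of sleeve in the frame of carrier between -0.085 and 0.085 m and y of sleeve in the frame of carrier between -0.055 and 0.055 m and z of sleeve in the frame of carrier between -0.005 and 0.02 m); the arm keeps its last pose, push and grip.
It fails at once if the grey or green tag is moved more than 30 mm (distance of any of grey_tag, green_tag from where it was at the start of the episode above 0.03 m).
It fails at once if the die cap or gauge block on the sill is moved more than 30 mm (distance of any of die_cap, gauge_block from where it was at the start of the episode above 0.03 m).
It fails at once if the round punch, jar or screwdriver is moved more than 30 mm (distance of any of round_punch, jar, driver from where it was at the start of the episode above 0.03 m).
It fails at once if the carrier is tipped by more than 20 degrees (angle between carrier's own z axis and vertical above 0.35 rad).
It also fails if it takes over 51 s, if anything falls off the work surface, if the arm or the gripper's body presses on something with over 40 N, if the wrist force passes 120 N, or if a joint passes its speed limit or range.

## Robot

A 7-joint arm with a two-finger parallel gripper is mounted at the origin on the work surface. World frame = base frame: x ahead of the robot, y to its left, z up, the work surface at z = 0. Lengths are in m, angles in degrees, forces in N, time in s.
With the tool pointing down it reaches from about 0.425 to 0.875 m from the base axis. Payload 4.7 kg.
Tool frame: the origin (TCP) lies between the finger pads; the fingertips stand env.tip_reach ahead of it and the grasp point (between the pads) lies 2 mm behind it (env.tip_reach is the distance from the TCP to the fingertips, in m); z points along the fingers, y is the line along which they close (so a half turn about z gives the same grasp; the last joint's range is limited). The gripper opens to 87 mm and grips with 3 to 60 N. Pads are 19 mm wide; open, the fingers measure 117 mm over their backs; the gripper's body (75 mm by 190 mm) begins 51 mm behind the grasp point.
Start: joints at [78.043, 18.392, -4.016, 83.108, 1.295, 78.541, -3.26], TCP at [0.144, -0.634, 0.24] pointing down, gripper open.
Joint ranges: [-163.93, 163.93], [-17.29, 119.83], [-79.2, 71.16], [3.27, 140.29], [-89.18, 269.18], [5.43, 117.66], [-154.24, 154.24]. Speed limits (degrees/s): [147.25, 147.25, 180, 180, 180, 180, 180].

## Interface

Orientations are given as [roll, pitch, yaw] about the fixed x, y, z axes, in that order (R = Rz(yaw) Ry(pitch) Rx(roll)).
In Python, from cell import env, read_camera gives the robot as it stands. The module is installed in compiled form; this text tells all that it offers.
- The arm moves only by the tool drive_effector, called after "Call:" as a command line: name --argument value ..., lists and objects as JSON in quotes. Schema: {"type":"object","properties":{"motion":{"type":"object","properties":{"x":{"type":"array","items":{"type":"number"},"minItems":1,"maxItems":8},"y":{"type":"array","items":{"type":"number"},"minItems":1,"maxItems":8},"z":{"type":"array","items":{"type":"number"},"minItems":1,"maxItems":8},"yaw":{"type":"array","items":{"type":"number"},"minItems":1,"maxItems":8},"jaw":{"type":"array","items":{"type":"number"},"minItems":1,"maxItems":8}},"additionalProperties":false,"required":["x","y","z","yaw","jaw"]},"grip_force":{"type":"number"},"only":{"type":"string"},"quiet":{"type":"boolean"},"lines":{"type":"string"}},"required":["motion"],"additionalProperties":false}. motion is an object with one list for each field, all of the same length, 1 to 8, a row being the entries at one place: x, y, z (the shift in m), yaw (a turn about the tool's z in degrees), jaw (the finger opening in m); each row is the pose to reach, as a shift and turn from the pose commanded when the call began, along the tool's axes at that moment; what a row does not reach only later rows make up. A row lasts 1/12 s, in which the tool goes at most 0.0417 m and 7.16 degrees, less where a joint would pass 70% of its speed; a pose out of reach is approached as far as the arm can. The fingers move at their own pace and stop on an object; grip_force is the grip in N (left out, the last holds). Time passes only in rows, so rows that do not move let the fingers close. The tool returns the time, the measured TCP pose, the force, the opening and the grip force at its end. only (a regular expression) keeps the lines of the reply that match it, lines (a string "A,B") keeps lines A to B, and quiet returns only ok. Input that does not fit is refused with a message, and nothing moves.
- env.get_obs(): the state, without advancing time (a new reading comes with each control period).
- read_camera(name): name is "scene" or "side" or "wrist"; returns a dict with "color" (480x640x3 uint8, blue, green, red), "fx", "fy", "cx", "cy" (pixels), "world_from_camera" (4x4, takes a point from camera to world coordinates). Camera axes: x right, y down, z forward; pixel columns grow to the right and rows downward; lengths in m; the calibration is good to about 2 mm. A picture is of the moment at which its call begins. There is no depth.
- env.sign_off(): hands the job in; it is judged then, once.
The state is a dict: "time_s": time; "qpos": joint angles; "joint_velocities": joint speeds; "effort": joint torques, N m; "tool_pos": TCP position; "tool_rot": TCP orientation; "force": force on the tool from outside, world axes, zero at the start; "wrist_torque": the same for the moment, N m; "grip_width": finger opening in m; "grasp_force": force on a finger pad.
Only numpy, scipy, OpenCV 4.12 (cv2) and the standard library are available. Lean on these libraries where they do the work, as an engineer would, in place of code of your own. Each camera call takes 0.05 s, during which the arm holds its last target. There are 200 camera calls.

## Working session

There is one attempt and no reset: what is moved stays moved. The work goes in short steps, Python scripts to look and compute and a tool call to move; the robot and the scene stay as the last step left them, time stands still between calls to the robot, and variables do not carry over. Pictures are saved under pics/ and viewed, at most 10 in all, crops included, and the job is handed in when it is done.

```bash
mkdir -p pics
```

Run:
```python
from cell import env, read_camera
import cv2,numpy as np
for n in ["scene","side","wrist"]:
    c=read_camera(n); cv2.imwrite(f"pics/{n}0.png",c["color"]); print(n,c["fx"],c["cx"],c["cy"],np.round(c["world_from_camera"],3).tolist())
o=env.get_obs(); print(o["tool_pos"],o["tool_rot"],o["time_s"],env.tip_reach,o["grip_width"])
```

```text
scene 568.0401467921013 322.46192584740595 239.2694055043905 [[0.524, 0.665, -0.531, 1.108], [0.852, -0.417, 0.318, -0.426], [-0.01, -0.619, -0.785, 0.926], [0.0, 0.0, 0.0, 1.0]]
side 606.1866792471192 322.0425112391958 243.13676281438705 [[-0.991, -0.089, 0.101, 0.42], [-0.134, 0.739, -0.66, 0.829], [-0.015, -0.667, -0.745, 1.143], [0.0, 0.0, 0.0, 1.0]]
wrist 387.7037261513814 316.6882223532225 239.6581910831519 [[0.221, -0.941, -0.255, 0.213], [-0.975, -0.213, -0.057, -0.618], [-0.001, 0.262, -0.965, 0.384], [0.0, 0.0, 0.0, 1.0]]
[ 0.14347724 -0.6335559   0.23870546] [-1.79914168e+02  4.00688323e-03  1.27646050e+01] 0.15 0.017 0.08680609847372366
```

View pics/scene0.png

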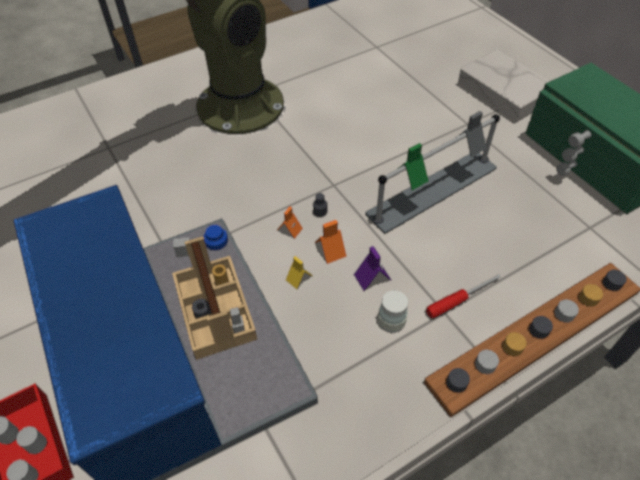

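View pics/side0.png

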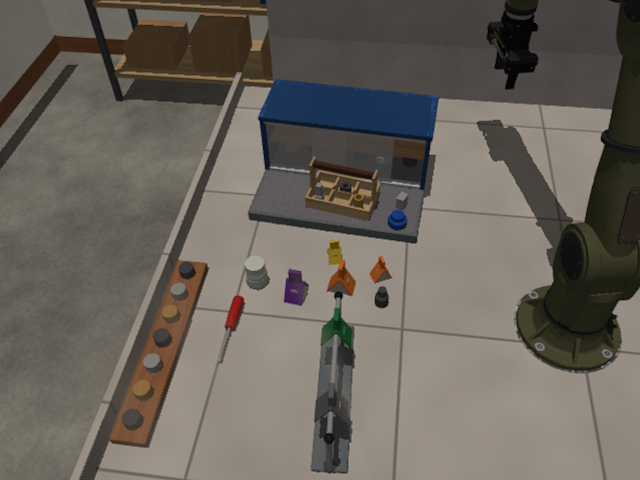

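Scene view: the orange tags are the large one at (333,242) and the small one at (291,222), with purple at (370,268) and yellow at (297,271). The large orange at (333,242), side view (342,280), fits the "larger of the rest" description. The rail posts are at (380,180) and (495,120), and the carrier at (213,300). I'll confirm the tag in an enlarged crop.

Create h.py:
```python
import numpy as np,cv2
from cell import env,read_camera
def proj(c,P):
    T=np.linalg.inv(c["world_from_camera"]);p=(T[:3,:3]@np.atleast_2d(P).T).T+T[:3,3]
    return np.c_[c["fx"]*p[:,0]/p[:,2]+c["cx"],c["fy"]*p[:,1]/p[:,2]+c["cy"]]
def onz(c,uv,z):
    W=c["world_from_camera"];d=W[:3,:3]@[(uv[0]-c["cx"])/c["fx"],(uv[1]-c["cy"])/c["fy"],1]
    return W[:3,3]+d*(z-W[2,3])/d[2]
def tri(cs,uvs):
    Ps=[np.array([[c["fx"],0,c["cx"]],[0,c["fy"],c["cy"]],[0,0,1]])@np.linalg.inv(c["world_from_camera"])[:3] for c in cs]
    X=cv2.triangulatePoints(Ps[0],Ps[1],np.float64(uvs[0]),np.float64(uvs[1])).ravel();return X[:3]/X[3]
def crop(img,x,y,w,h,s): return cv2.resize(img[y:y+h,x:x+w],None,fx=s,fy=s,interpolation=cv2.INTER_CUBIC)
```

Run:
```python
from h import *
s=cv2.imread("pics/scene0.png");d=cv2.imread("pics/side0.png")
a=np.hstack([crop(s,270,190,130,100,3),crop(d,270,230,130,100,3)])
b=np.hstack([crop(s,365,105,140,130,2.786)[:290],crop(d,285,275,130,200,1.45)[:,:188],crop(d,295,150,126,90,1.6)])if 0 else None
r=np.hstack([crop(s,365,105,133,100,3)[:,:390],crop(d,295,150,130,100,3)[:,:390]])
cv2.imwrite("pics/m1.png",np.vstack([a,r]))
```

```text
(no output)
```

View pics/m1.png

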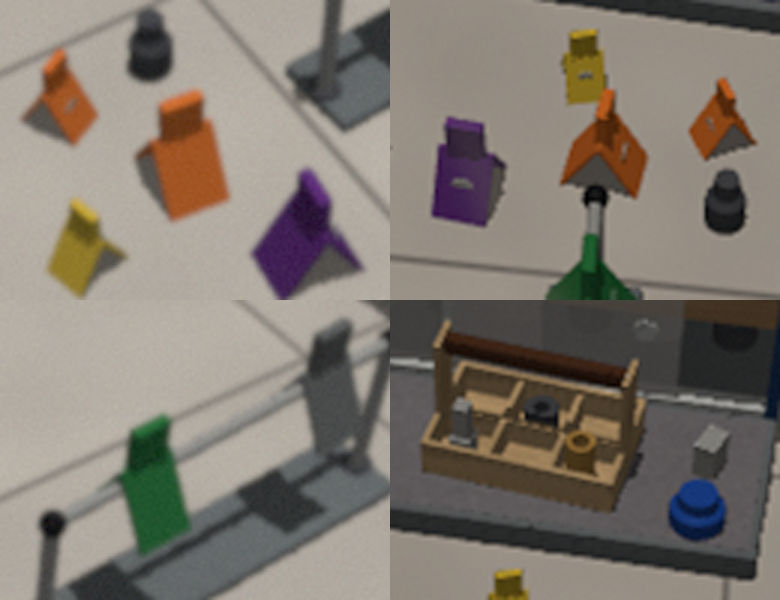

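The crop confirms the large orange tag: scene top block at about (330,222), feet at (328,263) and (346,257); side block top at (342,261), feet at (328,292), (351,296) and (356,283). Green and grey hang on the bar, with a wide free stretch between them.

Run:
```python
from h import *
S=read_camera("scene");D=read_camera("side")
np.set_printoptions(precision=4,suppress=True)
print("scene feet",onz(S,(328.3,263),0),onz(S,(346,256.7),0))
print("side feet L,Rn,Rf",onz(D,(327.7,292),0),onz(D,(350.7,295.7),0),onz(D,(355.7,282.7),0))
print("grip tri",tri((S,D),((330.5,222.5),(341.7,262))), onz(D,(341.7,261),.085),onz(S,(330.5,223),.085))
print("rail lo",tri((S,D),((382.3,179.5),(338,297))),"hi",tri((S,D),((495,119),(329,436))))
print("green top",tri((S,D),((365+50,105+41),(337.5,311))))
print("handle",tri((S,D),((195,239),(373.3,175))),tri((S,D),((211,313),(314,163.3))))
print("carrier side base",onz(D,(295+32/3,150+172/3),.03),onz(D,(295+(612-390)/3,150+208/3),.03))
print("small",onz(S,(291,222),.03),"round",onz(S,(320,205),.03))
# block/tags colours by hsv for centroid
for n,c in(("S",S),("D",D)):
    h=cv2.cvtColor(c["color"],cv2.COLOR_BGR2HSV)
    m=cv2.inRange(h,(5,150,60),(14,255,255)); k,l,st,ce=cv2.connectedComponentsWithStats(m)
    print(n,[(st[i].tolist()) for i in range(1,k) if st[i,4]>60])
```

```text
scene feet [ 0.5393 -0.0726  0.    ] [ 0.545  -0.0339  0.    ]
side feet L,Rn,Rf [ 0.5407 -0.0318  0.    ] [ 0.4857 -0.0276  0.    ] [ 0.4778 -0.0676  0.    ]
grip tri [ 0.5121 -0.0525  0.0882] [ 0.5113 -0.0596  0.085 ] [ 0.5131 -0.051   0.085 ]
rail lo [0.5039 0.0744 0.1278] hi [0.4856 0.3789 0.1306]
green top [0.499  0.1472 0.1779]
handle [ 0.4593 -0.2979  0.1418] [ 0.6104 -0.3352  0.1343]
carrier side base [ 0.6297 -0.2761  0.03  ] [ 0.4625 -0.2523  0.03  ]
small [ 0.4286 -0.0941  0.03  ] round [ 0.4204 -0.019   0.03  ]
S [[284, 207, 17, 30, 256], [319, 221, 26, 42, 683]]
D [[370, 256, 22, 27, 225], [327, 260, 28, 36, 406], [190, 262, 17, 25, 223]]
```

Add to h.py:
```python
from scipy.spatial.transform import Rotation as Ro
def go(p,yaw):
    o=env.get_obs();R=Ro.from_euler("xyz",o["tool_rot"],degrees=True)
    print("d",np.round(R.inv().apply(np.array(p)-o["tool_pos"]),4),"turn",round(-((yaw-o["tool_rot"][2]+180)%360-180),2))
```

```bash
python3 -c "
from h import *
go((.512,-.052,.31),82)"
```

```text
d [ 0.4879 -0.486  -0.0706] turn -69.24
```

Call:
drive_effector --motion '{"x":[0, 0, 0], "y":[0, 0, 0], "z":[-0.035, -0.07, -0.07], "yaw":[0, 0, 0], "jaw":[0.087, 0.087, 0.087]}' --grip_force 15

```text
time_s: 0.5
tool_pos: [0.1443, -0.6365, 0.3174]
tool_rot: [179.3, -0.0, 12.8]
force: [0.6, -0.1, 2.2]
grip_width: 0.087
grasp_force: 0.0
```

Call:
drive_effector --motion '{"x":[0.025, 0.05, 0.08, 0.11, 0.14, 0.17, 0.2, 0.23], "y":[-0.025, -0.05, -0.08, -0.11, -0.14, -0.17, -0.2, -0.23], "z":[0, 0, 0, 0, 0, 0, 0, 0], "yaw":[-5, -10, -15, -20, -25, -30, -35, -40], "jaw":[0.087, 0.087, 0.087, 0.087, 0.087, 0.087, 0.087, 0.087]}'

```text
time_s: 1.17
tool_pos: [0.3154, -0.3608, 0.3096]
tool_rot: [180.0, 0.0, 53.0]
force: [1.8, 0.1, 0.5]
grip_width: 0.0872
grasp_force: 0.0
```

```bash
python3 -c "
from h import *
go((.512,-.052,.25),82)"
```

```text
d [ 0.365  -0.0288  0.0594] turn -29.0
```

Call:
drive_effector --motion '{"x":[0.04, 0.08, 0.12, 0.16, 0.2, 0.24, 0.28, 0.31], "y":[-0.003, -0.006, -0.01, -0.013, -0.016, -0.02, -0.023, -0.025], "z":[0.005, 0.01, 0.015, 0.02, 0.03, 0.04, 0.05, 0.055], "yaw":[-4, -8, -12, -16, -20, -24, -28, -29], "jaw":[0.087, 0.087, 0.087, 0.087, 0.087, 0.087, 0.087, 0.087]}'

```text
time_s: 1.83
tool_pos: [0.4831, -0.0969, 0.2538]
tool_rot: [180.0, -0.0, 82.1]
force: [-0.1, -0.5, 0.7]
grip_width: 0.0874
grasp_force: 0.0
```

Call:
drive_effector --motion '{"x":[0.03, 0.05, 0.05, 0.05], "y":[0, -0.003, -0.003, -0.003], "z":[0, 0.005, 0.005, 0.005], "yaw":[0, 0, 0, 0], "jaw":[0.087, 0.087, 0.087, 0.087]}'

```text
time_s: 2.17
tool_pos: [0.4864, -0.0496, 0.2494]
tool_rot: [-180.0, 0.0, 81.9]
force: [-0.7, -0.1, 0.1]
grip_width: 0.087
grasp_force: 0.0
```

Run:
```python
from h import *
c=read_camera("wrist");cv2.imwrite("pics/w1.png",c["color"]);go((.512,-.052,.078),82)
```

```text
d [0.003  0.0254 0.1715] turn -0.21
```

View pics/w1.png

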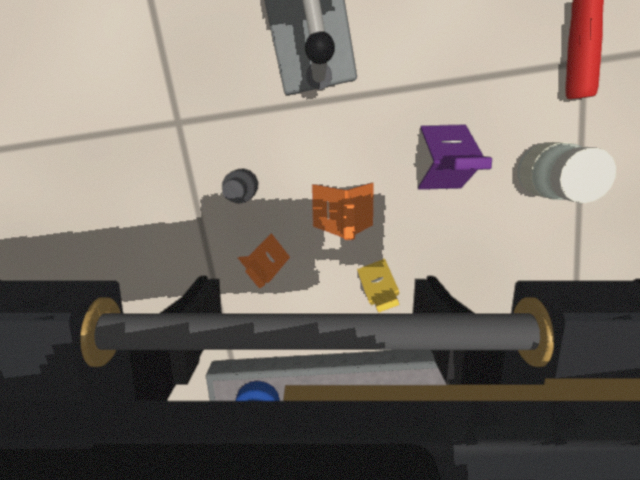

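Wrist view: the large orange tag is at (343,208) with its far foot edge from (313,185) to (373,183). The small orange is at (264,260), clear of the finger path. I'll check my tag model against it.

Run:
```python
from h import *
from scipy.optimize import least_squares
W,S,D=[read_camera(n) for n in("wrist","scene","side")]
def pts(x,P): 
    a=np.array(P);r=Ro.from_euler("z",x[2]).apply(a);return r+[x[0],x[1],0]
f=lambda sx,sy:(sx*.0315,sy*.022,0)
obs=[(S,[f(1,-1),f(1,1)],[(328.3,263),(346,256.7)]),(D,[f(1,1),f(-1,1),f(-1,-1)],[(327.7,292),(350.7,295.7),(355.7,282.7)]),
(W,[f(1,1),f(-1,1)],[(373,183),(313,185)])]
# extent of the block in the wrist picture
r=lambda x:np.concatenate([(proj(c,pts(x,P))-u).ravel() for c,P,u in obs])
s=least_squares(r,[.512,-.052,-.14],loss="soft_l1");x=s.x;print(x[:2],np.degrees(x[2]),np.round(r(x),1))
print("block top in wrist",proj(W,pts(x,[(sx*.005,sy*.015,.085) for sx in(-1,1) for sy in(-1,1)])).round(0).tolist())
print("scene",proj(S,pts(x,[(sx*.005,sy*.015,.085) for sx in(-1,1) for sy in(-1,1)])).round(0).tolist())
np.save("tag.npy",x)
go((x[0],x[1],.078),90+np.degrees(x[2]))
```

```text
[ 0.51277141 -0.05399805] -6.05536153362646 [-2.1  2.3 -0.3  0.8 -2.2 -1.4  0.9 -0.3 -0.3 -1.7  0.1 -1.1 -1.9 -0.8]
block top in wrist [[344.0, 241.0], [343.0, 205.0], [356.0, 240.0], [355.0, 204.0]]
scene [[321.0, 224.0], [335.0, 219.0], [323.0, 228.0], [337.0, 223.0]]
d [0.0023 0.0262 0.1716] turn -2.32
```

Call:
drive_effector --motion '{"x":[0.002, 0.002, 0.002, 0.002, 0.002, 0.002, 0.002], "y":[0.026, 0.026, 0.026, 0.026, 0.026, 0.026, 0.026], "z":[0.03, 0.07, 0.1, 0.13, 0.16, 0.173, 0.173], "yaw":[-2.3, -2.3, -2.3, -2.3, -2.3, -2.3, -2.3], "jaw":[0.087, 0.087, 0.087, 0.087, 0.087, 0.087, 0.087]}'

```text
time_s: 2.95
tool_pos: [0.51, -0.0534, 0.0735]
tool_rot: [-179.6, -0.0, 84.0]
force: [0.1, -0.1, 0.5]
grip_width: 0.0871
grasp_force: 0.0
```

Call:
drive_effector --motion '{"x":[0, 0, 0, 0, 0, 0], "y":[0, 0, 0, 0, 0, 0], "z":[0, 0, 0, 0, 0, 0], "yaw":[0, 0, 0, 0, 0, 0], "jaw":[0.0, 0.0, 0.0, 0.0, 0.0, 0.0]}' --grip_force 15

```text
time_s: 3.45
tool_pos: [0.513, -0.0527, 0.0773]
tool_rot: [179.9, 0.0, 84.1]
force: [0.5, -0.9, -0.2]
grip_width: 0.0548
grasp_force: 0.0
```

Call:
drive_effector --motion '{"x":[0, 0, 0, 0, 0, 0, 0, 0], "y":[0, 0, 0, 0, 0, 0, 0, 0], "z":[0, 0, 0, 0, 0, 0, 0, 0], "yaw":[0, 0, 0, 0, 0, 0, 0, 0], "jaw":[0.0, 0.0, 0.0, 0.0, 0.0, 0.0, 0, 0]}' --grip_force 15

```text
time_s: 4.12
tool_pos: [0.5125, -0.0526, 0.0765]
tool_rot: [-180.0, 0.0, 84.1]
force: [0.1, -0.3, -0.4]
grip_width: 0.0098
grasp_force: 15.0
```

Call:
drive_effector --motion '{"x":[0, 0, 0, 0, 0, 0, 0], "y":[0, 0, 0, 0, 0, 0, 0], "z":[-0.03, -0.06, -0.1, -0.14, -0.165, -0.165, -0.165], "yaw":[0, 0, 0, 0, 0, 0, 0], "jaw":[0, 0, 0, 0, 0, 0, 0]}'

```text
time_s: 4.7
tool_pos: [0.5133, -0.0526, 0.2429]
tool_rot: [179.8, 0.1, 84.1]
force: [0.7, 0.4, -0.9]
grip_width: 0.0103
grasp_force: 15.0
```

Run:
```python
from h import *
c=[read_camera(n) for n in("scene","side")]
a=np.hstack([crop(c[0]["color"],300,70,210,160,1.9)[:,:399],crop(c[1]["color"],250,220,210,260,1.17)[:304,:245]])
cv2.imwrite("pics/m2.png",np.vstack([crop(c[0]["color"],370,95,130,75,5),crop(c[1]["color"],292,290,65,30,10)[:, :650]])[:600])
```

```text
(no output)
```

View pics/m2.png

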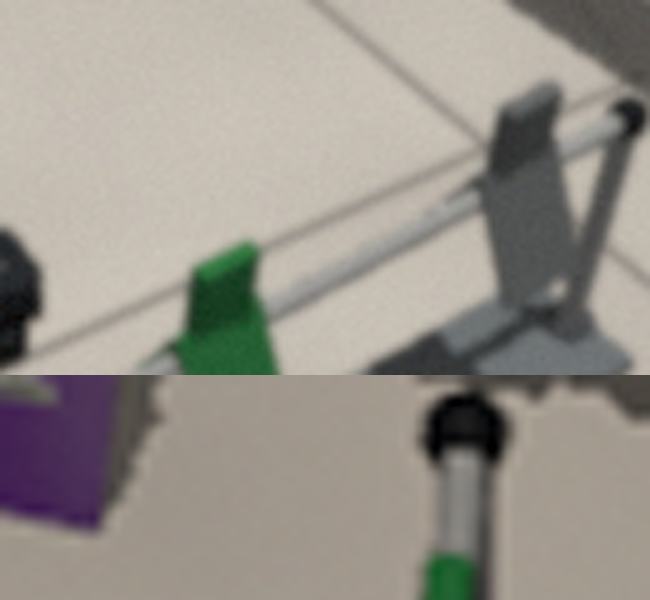

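The crop shows the free bar between green's edge at scene (424,157) and grey's edge at (467,134). The far knob is at (495.6,118.6).

Run:
```python
from h import *
S=read_camera("scene");D=read_camera("side")
np.set_printoptions(precision=4,suppress=True)
for u in((424,157),(441,147.6),(467,134),(495.6,118.6),(382.3,179.3)): print(u,onz(S,u,.13)[:2])
for u in((338.2,302.5),(338.6,296),(329,436)): print("side",u,onz(D,u,.13)[:2])
# bar line: bright pixels along the free stretch, both views
lo=np.array([.5039,.0744,.13]);hi=np.array([.4856,.3789,.13])
for n,c in(("S",S),("D",D)):
    g=cv2.cvtColor(c["color"],cv2.COLOR_BGR2GRAY)
    for t in(.4,.5,.6,.7):
        P=lo+t*(hi-lo);a,b=proj(c,np.array([P+[-.012,0,0],P+[.012,0,0]]));k=np.linspace(0,1,25)
        l=cv2.remap(g,(a[0]+k*(b[0]-a[0])).astype(np.float32)[None],(a[1]+k*(b[1]-a[1])).astype(np.float32)[None],1)[0];print(n,t,l.tolist())
```

```text
(424, 157) [0.4983 0.1801]
(441, 147.6) [0.4949 0.2264]
(467, 134) [0.4913 0.2982]
(495.6, 118.6) [0.4861 0.3819]
(382.3, 179.3) [0.5046 0.0731]
side (338.2, 302.5) [0.502  0.0903]
side (338.6, 296) [0.5032 0.0736]
side (329, 436) [0.4846 0.378 ]
S 0.4 [188, 188, 187, 185, 182, 178, 174, 169, 165, 160, 156, 151, 146, 141, 136, 135, 136, 142, 153, 164, 174, 181, 186, 190, 193]
S 0.5 [187, 187, 187, 184, 181, 178, 175, 170, 165, 160, 156, 152, 146, 140, 135, 134, 137, 141, 152, 163, 174, 183, 186, 189, 191]
S 0.6 [187, 184, 182, 179, 177, 175, 171, 167, 163, 160, 155, 149, 144, 139, 136, 135, 136, 140, 150, 161, 171, 179, 184, 187, 190]
S 0.7 [171, 162, 153, 145, 140, 137, 139, 145, 150, 154, 153, 149, 145, 139, 134, 131, 129, 133, 141, 147, 150, 149, 144, 136, 125]
D 0.4 [44, 43, 43, 44, 45, 47, 57, 77, 94, 110, 121, 128, 130, 131, 127, 121, 110, 97, 90, 85, 87, 89, 94, 98, 100]
D 0.5 [58, 59, 60, 61, 62, 63, 68, 85, 100, 114, 124, 129, 131, 132, 127, 120, 107, 91, 80, 71, 70, 71, 71, 70, 69]
D 0.6 [72, 80, 89, 96, 102, 98, 95, 100, 106, 116, 123, 129, 131, 131, 129, 124, 116, 107, 101, 95, 95, 94, 94, 94, 94]
D 0.7 [66, 72, 83, 87, 91, 85, 79, 71, 68, 74, 80, 86, 88, 87, 87, 88, 86, 83, 84, 86, 89, 91, 92, 92, 92]
```

Call:
drive_effector --motion '{"x":[0, 0, 0.03, 0.065, 0.1, 0.135, 0.17, 0.2], "y":[0, 0, 0, 0, 0, 0, 0, 0], "z":[-0.025, -0.05, -0.05, -0.05, -0.05, -0.05, -0.05, -0.05], "yaw":[0, 0, -2, -4, -6, -8, -9.4, -9.4], "jaw":[0, 0, 0, 0, 0, 0, 0, 0]}'

```text
time_s: 5.57
tool_pos: [0.5324, 0.1488, 0.2902]
tool_rot: [-179.9, -0.0, 93.6]
force: [0.3, 0.1, -0.7]
grip_width: 0.0098
grasp_force: 15.0
```

```bash
python3 -c "
from h import *
go((.494,.238,.24),93.44)"
```

```text
d [ 0.0914 -0.0326  0.0503] turn 0.16
```

Call:
drive_effector --motion '{"x":[0.03, 0.06, 0.091, 0.091, 0.091, 0.091, 0.091, 0.091], "y":[-0.01, -0.022, -0.033, -0.033, -0.033, -0.033, -0.033, -0.033], "z":[0, 0, 0, 0, 0.025, 0.05, 0.05, 0.05], "yaw":[0.1, 0.1, 0.1, 0.1, 0.1, 0.1, 0.1, 0.1], "jaw":[0, 0, 0, 0, 0, 0, 0, 0]}'

```text
time_s: 6.23
tool_pos: [0.4937, 0.2344, 0.2398]
tool_rot: [-179.7, 0.0, 93.4]
force: [-0.0, 0.1, 0.0]
grip_width: 0.01
grasp_force: 15.0
```

Run:
```python
from h import *
go((.494,.238,.168),93.44)
c=[read_camera(n)["color"] for n in("scene","side")]
cv2.imwrite("pics/m3.png",np.hstack([crop(c[0],380,60,130,160,3),crop(c[1],270,300,130,160,3)]))
```

```text
d [0.0037 0.0008 0.0718] turn -0.07
```

View pics/m3.png

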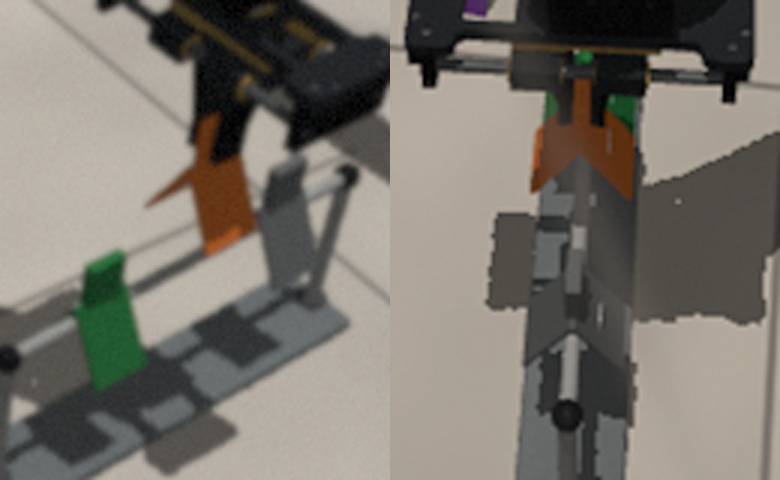

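The orange tag hangs at scene (455,125), over the free stretch between green and grey and centred on the bar. I'll lower it now.

Call:
drive_effector --motion '{"x":[0.001, 0.001, 0.001, 0.001, 0.001, 0.001, 0.001, 0.001], "y":[0, 0, 0, 0, 0, 0, 0, 0], "z":[0.02, 0.045, 0.06, 0.066, 0.069, 0.071, 0.072, 0.072], "yaw":[0, 0, 0, 0, 0, 0, 0, 0], "jaw":[0, 0, 0, 0, 0, 0, 0, 0]}'

```text
time_s: 7.0
tool_pos: [0.4953, 0.2365, 0.1705]
tool_rot: [179.9, -0.0, 93.4]
force: [0.4, -0.2, -0.7]
grip_width: 0.01
grasp_force: 15.0
```

Call:
drive_effector --motion '{"x":[0, 0, 0, 0, 0, 0], "y":[0, 0, 0, 0, 0, 0], "z":[0, 0, 0, 0, 0, 0], "yaw":[0, 0, 0, 0, 0, 0], "jaw":[0.02, 0.03, 0.03, 0.03, 0.03, 0.03]}'

```text
time_s: 7.5
tool_pos: [0.4947, 0.2362, 0.1696]
tool_rot: [180.0, 0.0, 93.4]
force: [0.0, -0.8, -0.3]
grip_width: 0.0291
grasp_force: 0.0
```

Call:
drive_effector --motion '{"x":[0, 0, 0, 0, 0, 0, 0, 0], "y":[0, 0, 0, 0, 0, 0, 0, 0], "z":[0, 0, -0.03, -0.07, -0.11, -0.13, -0.13, -0.13], "yaw":[0, 0, 0, 0, 0, 0, 0, 0], "jaw":[0.05, 0.05, 0.05, 0.05, 0.07, 0.08, 0.08, 0.08]}'

```text
time_s: 8.17
tool_pos: [0.4952, 0.2365, 0.3005]
tool_rot: [179.9, -0.0, 93.4]
force: [-0.5, 0.3, -0.4]
grip_width: 0.0694
grasp_force: 0.0
```

Run:
```python
from h import *
c=[read_camera(n)["color"] for n in("scene","side")]
cv2.imwrite("pics/m4.png",np.hstack([np.vstack([crop(c[0],380,80,130,110,3),crop(c[1],270,330,130,90,3)]),crop(c[0],150,215,124,190,3)[:570].__getitem__((slice(0,570),slice(0,372))) if 0 else cv2.copyMakeBorder(crop(c[0],155,215,120,150,3),0,150,0,0,0)]))
```

```text
(no output)
```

View pics/m4.png

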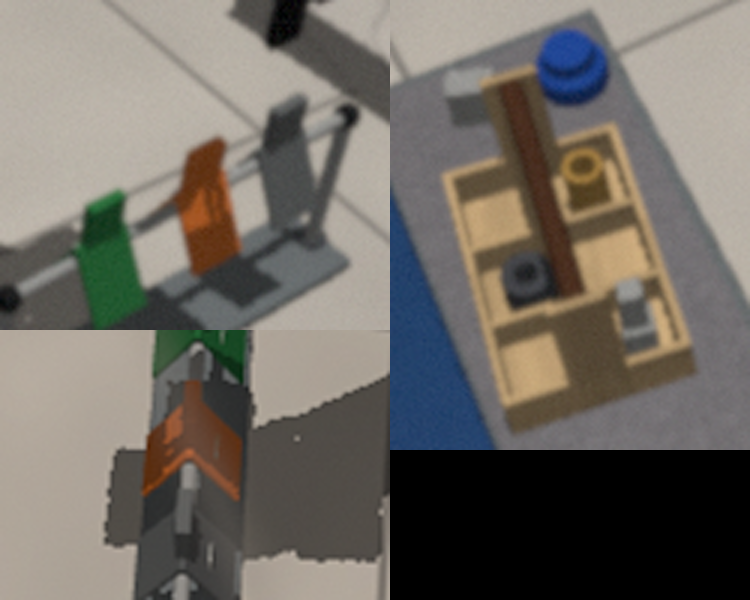

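Tag astride the bar at scene (450,150), upright and released. In the carrier crop: handle from (197,242) to (215,313), top rim corners at (193,349), (256,330), (230,257) and (174,274). Now fit the carrier pose.

Run:
```python
from h import *
from scipy.optimize import least_squares
S,D=read_camera("scene"),read_camera("side")
c=lambda sx,sy,z:(sx*.085,sy*.055,z+.03)
obs=[(S,[c(1,-1,0),c(1,1,0),c(1,-1,.035),c(1,1,.035),c(-1,1,.035),c(-1,-1,.035)],[(194.3,359),(256.3,339.3),(192.7,349),(256,330),(230.3,256.7),(173.7,273.7)]),
(D,[c(1,1,0),c(-1,1,0)],[(306,207.3),(369,219.3)])]
p=lambda x,P:Ro.from_euler("z",x[2]).apply(np.array(P))+[x[0],x[1],0]
r=lambda x:np.concatenate([(proj(k,p(x,P))-u).ravel() for k,P,u in obs])
s=least_squares(r,[.53,-.32,-.2],loss="soft_l1");x=s.x;print(x[:2],np.degrees(x[2]),np.round(r(x),1))
H=p(x,[(-.079,0,.142),(.079,0,.142)]);print(H,"S",proj(S,H).round(1).tolist(),"D",proj(D,H).round(1).tolist())
np.save("car.npy",x);go((x[0],x[1],.31),np.degrees(x[2]))
```

```text
[ 0.53784436 -0.31598467] -11.28688260106169 [ 1.5  0.3  0.8 -0.  -0.7  0.9 -0.9 -0.5 -0.2 -1.5 -1.3 -1.6 -1.1 -0.7
 -1.3  1.9]
[[ 0.46037226 -0.30052266  0.142     ]
 [ 0.61531646 -0.33144668  0.142     ]] S [[194.6, 240.5], [215.9, 313.2]] D [[373.4, 173.8], [313.0, 160.9]]
d [-0.5533  0.0113 -0.0117] turn 104.66
```

Run:
```python
from h import *
S,D=read_camera("scene"),read_camera("side")
for u in((117,187),(213,400),(17,218)): print(onz(S,u,.21).round(3))
for u in((264,120),(432,138)): print("side",onz(D,u,.21).round(3))
for u in((250,218),(417,236)): print("sill",onz(D,u,.03).round(3))
```

```text
[ 0.335 -0.378  0.21 ]
[ 0.776 -0.399  0.21 ]
[ 0.315 -0.544  0.21 ]
side [ 0.748 -0.395  0.21 ]
side [ 0.326 -0.371  0.21 ]
sill [ 0.766 -0.221  0.03 ]
sill [ 0.34  -0.209  0.03 ]
```

Call:
drive_effector --motion '{"x":[-0.03, -0.07, -0.11, -0.15, -0.19, -0.23, -0.27, -0.31], "y":[0, 0, 0, 0, 0, 0, 0, 0], "z":[0, 0, 0, 0, 0, 0, 0, 0], "yaw":[7, 14, 21, 28, 35, 42, 49, 56], "jaw":[0.08, 0.08, 0.08, 0.08, 0.08, 0.08, 0.08, 0.08]}'

```text
time_s: 9.13
tool_pos: [0.5123, -0.0752, 0.299]
tool_rot: [-180.0, 0.0, 37.0]
force: [0.5, 0.1, 0.0]
grip_width: 0.08
grasp_force: 0.0
```

```bash
python3 -c "
from h import *
go((.538,-.316,.31),-11.3)"
```

```text
d [-0.1245  0.2077 -0.0109] turn 48.31
```

Measured geometry shows a problem. The cabinet front is at y ≈ -0.383, only 67 mm behind the handle, while the gripper body reaches 95 mm that way and would be at z 0.184, below the 0.21 cabinet top. So a direct handle grasp is blocked. I'll first draw the carrier about 45 mm towards the sill edge by its -x end board, with the gripper turned 90°, then take the handle.

Run:
```python
from h import *
x=np.load("car.npy");g=Ro.from_euler("z",x[2]).apply([-.082,.02,0])+[x[0],x[1],0];print(g);go((g[0],g[1]+.0,.30),90+np.degrees(x[2]))
```

```text
[ 0.46134472 -0.28032231  0.        ]
d [-0.1642  0.1331 -0.0009] turn -41.7
```

Call:
drive_effector --motion '{"x":[-0.02, -0.05, -0.08, -0.11, -0.14, -0.164, -0.164, -0.164], "y":[0.017, 0.04, 0.065, 0.09, 0.113, 0.133, 0.133, 0.133], "z":[0, 0, 0, 0, 0, 0, 0, 0], "yaw":[-7, -14, -21, -28, -35, -41.7, -41.7, -41.7], "jaw":[0.06, 0.06, 0.06, 0.06, 0.06, 0.06, 0.06, 0.06]}'

```text
time_s: 9.8
tool_pos: [0.4618, -0.281, 0.2982]
tool_rot: [-179.9, -0.1, 78.8]
force: [0.7, 0.8, -0.3]
grip_width: 0.06
grasp_force: 0.0
```

Run:
```python
from h import *
x=np.load("car.npy");c=read_camera("wrist");im=c["color"]
P=[(-.085,sy*.0195,z) for z in(.142,) for sy in(-1,1)]+[(-.079,0,.142),(.079,0,.142),(-.085,-.055,.065),(-.085,.055,.065),(.085,.055,.065)]
W=Ro.from_euler("z",x[2]).apply(P)+[x[0],x[1],0]
for u in proj(c,W): cv2.circle(im,tuple(int(v) for v in u),3,(255,0,255),1)
cv2.imwrite("pics/w2.png",im)
```

```text
(no output)
```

View pics/w2.png

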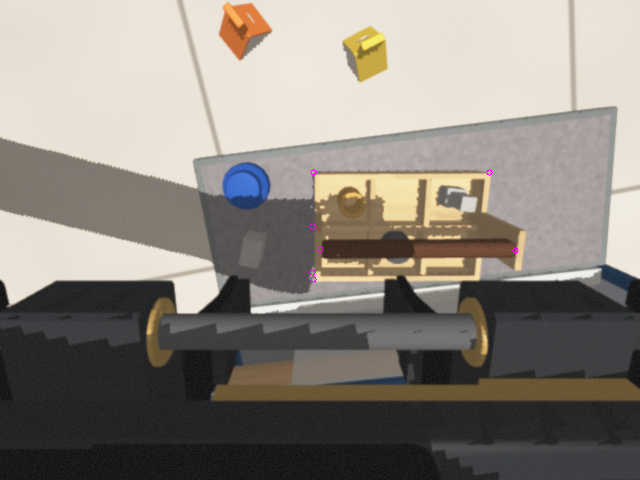

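The overlay fits: handle ends at (320,249) and (515,250), and the end board is about 32 mm wide. The fingers pass beside the handle on its +y side. Lowering onto the end board.

Call:
drive_effector --motion '{"x":[-0.001, -0.001, -0.001, -0.001, -0.001, -0.001, -0.001, -0.001], "y":[0, 0, 0, 0, 0, 0, 0, 0], "z":[0.04, 0.08, 0.12, 0.15, 0.17, 0.18, 0.18, 0.18], "yaw":[0, 0, 0, 0, 0, 0, 0, 0], "jaw":[0.06, 0.06, 0.06, 0.06, 0.06, 0.06, 0.06, 0.06]}'

```text
time_s: 10.52
tool_pos: [0.464, -0.2786, 0.1202]
tool_rot: [180.0, -0.0, 79.1]
force: [1.1, -0.2, 0.4]
grip_width: 0.0597
grasp_force: 0.0
```

Call:
drive_effector --motion '{"x":[0, 0, 0, 0, 0, 0, 0, 0], "y":[0, 0, 0, 0, 0, 0, 0, 0], "z":[0, 0, 0, 0, 0, 0, 0, 0], "yaw":[0, 0, 0, 0, 0, 0, 0, 0], "jaw":[0, 0, 0, 0, 0, 0, 0, 0]}' --grip_force 30

```text
time_s: 11.18
tool_pos: [0.463, -0.2795, 0.1196]
tool_rot: [-180.0, 0.0, 79.1]
force: [-0.4, -0.0, -0.7]
grip_width: 0.0147
grasp_force: 0.0
```

Call:
drive_effector --motion '{"x":[0, 0], "y":[0, 0], "z":[0, 0], "yaw":[0, 0], "jaw":[0, 0]}'

```text
time_s: 11.35
tool_pos: [0.4629, -0.2794, 0.1195]
tool_rot: [-180.0, -0.0, 79.1]
force: [-0.2, 0.4, 0.8]
grip_width: 0.0056
grasp_force: 30.0
```

Call:
drive_effector --motion '{"x":[0.005, 0.01, 0.016, 0.022, 0.028, 0.034, 0.04, 0.043], "y":[-0.001, -0.002, -0.003, -0.004, -0.005, -0.006, -0.007, -0.008], "z":[0, 0, 0, 0, 0, 0, 0, 0], "yaw":[-0.5, -1, -2, -3, -4, -5, -5, -5], "jaw":[0, 0, 0, 0, 0, 0, 0, 0]}' --grip_force 40

```text
time_s: 12.02
tool_pos: [0.4636, -0.2343, 0.1195]
tool_rot: [180.0, -0.0, 84.1]
force: [0.7, -3.1, -3.0]
grip_width: 0.0051
grasp_force: 42.3
```

Call:
drive_effector --motion '{"x":[0, 0], "y":[0, 0], "z":[0, 0], "yaw":[0, 0], "jaw":[0, 0]}'

```text
time_s: 12.18
tool_pos: [0.4632, -0.2347, 0.1195]
tool_rot: [-179.9, -0.1, 84.1]
force: [-1.3, 0.4, -0.4]
grip_width: 0.0053
grasp_force: 42.1
```

Run:
```python
from h import *
a,b=[read_camera(n)["color"] for n in("side","scene")]
cv2.imwrite("pics/m5.png",np.hstack([crop(a,295,150,130,100,3),crop(b,155,215,130,150,3)[:300]]))
cv2.imwrite("pics/m5b.png",b)
```

View pics/m5.png

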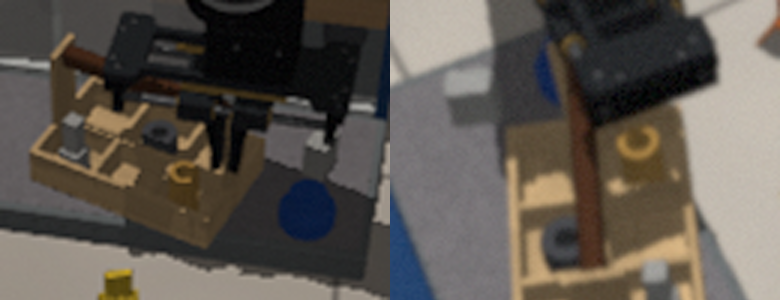

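The carrier came forward, but its +x end lagged and it swung in the pads (side view: front base edge from about (305,210) to (363,232)). I'll let go, measure the handle line by colour, then draw the other end too.

Call:
drive_effector --motion '{"x":[0, 0, 0, 0, 0, 0, 0, 0], "y":[0, 0, 0, 0, 0, 0, 0, 0], "z":[0, 0, 0, 0, 0, -0.04, -0.08, -0.12], "yaw":[0, 0, 0, 0, 0, 0, 0, 0], "jaw":[0.05, 0.05, 0.05, 0.05, 0.05, 0.06, 0.06, 0.06]}'

```text
time_s: 12.95
tool_pos: [0.4629, -0.2354, 0.2406]
tool_rot: [-179.9, -0.0, 84.1]
force: [1.1, -1.2, -0.0]
grip_width: 0.0505
grasp_force: 0.0
```

Call:
drive_effector --motion '{"x":[0.04, 0.08, 0.12, 0.14, 0.14, 0.14], "y":[0, 0, 0, 0, 0, 0], "z":[-0.15, -0.18, -0.18, -0.18, -0.18, -0.18], "yaw":[0, 0, 0, 0, 0, 0], "jaw":[0.06, 0.06, 0.06, 0.06, 0.06, 0.06]}'

```text
time_s: 13.45
tool_pos: [0.4787, -0.0925, 0.423]
tool_rot: [179.7, 0.0, 84.3]
force: [-0.2, -0.1, -0.1]
grip_width: 0.0602
grasp_force: 0.0
```

Create fit.py:
```python
from h import *
from scipy.optimize import least_squares
S,D=read_camera("scene"),read_camera("side")
o=[]
for c,(x0,y0,x1,y1) in((S,(150,215,300,360)),(D,(290,140,420,250))):
    h=cv2.cvtColor(c["color"],cv2.COLOR_BGR2HSV);m=((h[...,0]<10)|(h[...,0]>172))&(h[...,1]>90)&(h[...,2]>25)&(h[...,2]<130)
    k=np.zeros_like(m);k[y0:y1,x0:x1]=m[y0:y1,x0:x1]
    n,l,st,ce=cv2.connectedComponentsWithStats(k.astype(np.uint8));i=1+st[1:,4].argmax()
    v,u=np.nonzero(l==i);p=np.c_[u,v].astype(float);a=p-p.mean(0);d=np.linalg.svd(a,full_matrices=False)[2][0];t=a@d
    e=[p.mean(0)+d*np.percentile(t,q) for q in(.5,99.5)];e.sort(key=lambda w:w[1] if c is S else -w[0]);print(st[i].tolist(),np.round(e,1).tolist());o.append(e)
# ends: first = -x end (robot side); the visible bar's middle is near z .135
def r(x):
    P=Ro.from_euler("z",x[2]).apply([(-.079,0,.135),(.079,0,.135)])+[x[0],x[1],0]
    return np.concatenate([(proj(S,P)-o[0]).ravel(),(proj(D,P)-o[1]).ravel()])
s=least_squares(r,[.54,-.28,-.3]);x=s.x;print("carrier",x[:2].round(4),np.degrees(x[2]).round(1),r(x).round(1));np.save("car2.npy",x)
```

```bash
python3 fit.py
```

```text
[218, 238, 4, 7, 9] [[220.8, 237.9], [218.7, 244.2]]
[340, 178, 6, 3, 8] [[344.9, 179.2], [339.9, 178.8]]
carrier [ 0.5007 -0.264 ] -35.3 [ 10.5 -22.5  -3.   43.1  35.9  20.5  -8.2  -8.6]
```

Run:
```python
import cv2,numpy as np
for f,l in(("scene0",[(205,275),(209,295),(200,255),(213,290),(225,290)]),("side0",[(335,167),(344,169),(355,171),(330,190)])):
    h=cv2.cvtColor(cv2.imread(f"pics/{f}.png"),cv2.COLOR_BGR2HSV)
    print(f,[h[v,u].tolist() for u,v in l])
```

```bash
sed -i 's/m=((h\[.*<130)/m=(h[...,0]<14)\&(h[...,1]>110)\&(h[...,2]<110)/' fit.py; grep -n "m=" fit.py; python3 fit.py
```

```text
scene0 [[10, 159, 69], [11, 154, 71], [9, 143, 68], [14, 124, 74], [19, 93, 93]]
side0 [[11, 152, 57], [12, 172, 55], [12, 171, 58], [17, 107, 69]]
6:    h=cv2.cvtColor(c["color"],cv2.COLOR_BGR2HSV);m=(h[...,0]<14)&(h[...,1]>110)&(h[...,2]<110)
[213, 232, 14, 72, 509] [[216.7, 232.0], [222.3, 303.0]]
[316, 165, 57, 26, 385] [[371.0, 187.2], [316.4, 167.8]]
carrier [ 0.5303 -0.2858] -21.6 [ 0.3 -0.5  0.5  2.6  2.4  0.9  0.4 -0.1]
```

Run:
```python
from h import *
x=np.load("car2.npy");g=Ro.from_euler("z",x[2]).apply([.082,.0187,0])+[x[0],x[1],0];print(g);go((g[0],g[1],.25),90+np.degrees(x[2]))
```

```text
[ 0.61338419 -0.298583    0.        ]
d [-0.1871  0.1552  0.1702] turn 15.71
```

Call:
drive_effector --motion '{"x":[-0.03, -0.06, -0.09, -0.12, -0.15, -0.175, -0.187, -0.187], "y":[0.025, 0.05, 0.075, 0.1, 0.125, 0.145, 0.155, 0.155], "z":[0.02, 0.04, 0.06, 0.08, 0.11, 0.14, 0.165, 0.17], "yaw":[3, 6, 9, 12, 14, 15.7, 15.7, 15.7], "jaw":[0.06, 0.06, 0.06, 0.06, 0.06, 0.06, 0.06, 0.06]}'

```text
time_s: 14.32
tool_pos: [0.6093, -0.3052, 0.2394]
tool_rot: [-179.3, 0.1, 67.9]
force: [-1.5, 1.2, -1.4]
grip_width: 0.0595
grasp_force: 0.0
```

Call:
drive_effector --motion '{"x":[0, 0], "y":[0, 0], "z":[0, 0], "yaw":[0, 0], "jaw":[0.06, 0.06]}'

```text
time_s: 14.48
tool_pos: [0.6116, -0.2986, 0.248]
tool_rot: [-179.8, -0.0, 68.3]
force: [0.7, -0.7, 0.7]
grip_width: 0.0598
grasp_force: 0.0
```

```bash
python3 -c "
from h import *
go((.6134,-.2986,.118),68.4)"
```

```text
d [0.0006 0.0021 0.13  ] turn -0.09
```

Call:
drive_effector --motion '{"x":[0.001, 0.001, 0.001, 0.001, 0.001, 0.001, 0.001, 0.001], "y":[0.002, 0.002, 0.002, 0.002, 0.002, 0.002, 0.002, 0.002], "z":[0.03, 0.06, 0.09, 0.11, 0.13, 0.13, 0.13, 0.13], "yaw":[0, 0, 0, 0, 0, 0, 0, 0], "jaw":[0.06, 0.06, 0.06, 0.06, 0.04, 0.02, 0, 0]}' --grip_force 30

```text
time_s: 15.15
tool_pos: [0.6163, -0.2982, 0.1228]
tool_rot: [179.8, 0.0, 68.4]
force: [-0.1, 0.5, 1.4]
grip_width: 0.0408
grasp_force: 0.0
```

Call:
drive_effector --motion '{"x":[0, 0, 0, 0, 0, 0, 0], "y":[0, 0, 0, 0, 0, 0, 0], "z":[0, 0, 0, 0, 0, 0, 0], "yaw":[0, 0, 0, 0, 0, 0, 0], "jaw":[0, 0, 0, 0, 0, 0, 0]}'

```text
time_s: 15.73
tool_pos: [0.6157, -0.2986, 0.12]
tool_rot: [179.9, -0.0, 68.4]
force: [2.4, -1.5, 0.4]
grip_width: 0.0056
grasp_force: 30.0
```

```bash
python3 -c "
from h import *
o=env.get_obs();go(o['tool_pos']+[.008,.045,0],68.4+13)"
```

```text
d [ 0.0448 -0.0092 -0.    ] turn -13.04
```

Call:
drive_effector --motion '{"x":[0.005, 0.01, 0.016, 0.022, 0.028, 0.034, 0.04, 0.045], "y":[-0.001, -0.002, -0.003, -0.004, -0.006, -0.007, -0.008, -0.009], "z":[0, 0, 0, 0, 0, 0, 0, 0], "yaw":[-1.5, -3, -5, -7, -9, -11, -13, -13], "jaw":[0, 0, 0, 0, 0, 0, 0, 0]}' --grip_force 40

```text
time_s: 16.4
tool_pos: [0.6232, -0.2534, 0.1202]
tool_rot: [180.0, 0.1, 81.5]
force: [-2.0, -6.2, 1.6]
grip_width: 0.0055
grasp_force: 41.2
```

Call:
drive_effector --motion '{"x":[0, 0, 0, 0, 0, 0, 0, 0], "y":[0, 0, 0, 0, 0, 0, 0, 0], "z":[0, 0, 0, 0, 0, -0.04, -0.08, -0.12], "yaw":[0, 0, 0, 0, 0, 0, 0, 0], "jaw":[0.02, 0.05, 0.05, 0.05, 0.05, 0.06, 0.06, 0.06]}'

```text
time_s: 17.07
tool_pos: [0.6224, -0.2528, 0.2399]
tool_rot: [-179.9, -0.1, 81.4]
force: [1.4, -0.6, 0.5]
grip_width: 0.0507
grasp_force: 0.0
```

Call:
drive_effector --motion '{"x":[0.04, 0.08, 0.12, 0.12, 0.12], "y":[0, 0, 0, 0, 0], "z":[-0.13, -0.15, -0.15, -0.15, -0.15], "yaw":[0, 0, 0, 0, 0], "jaw":[0.06, 0.06, 0.06, 0.06, 0.06]}'

```text
time_s: 17.48
tool_pos: [0.6416, -0.1309, 0.3926]
tool_rot: [179.8, -0.1, 81.5]
force: [0.9, 0.3, 1.6]
grip_width: 0.0597
grasp_force: 0.0
```

```bash
python3 fit.py
```

```text
[213, 232, 39, 66, 528] [[215.4, 232.8], [248.7, 296.1]]
[309, 176, 63, 15, 417] [[371.0, 187.1], [309.1, 179.3]]
carrier [ 0.5361 -0.2656] -4.0 [ 0.1 -0.5  1.2  2.3  2.3  0.1  0.7 -0.3]
```

```bash
python3 -c "
from h import *
go((.538,-.2657,.30),-4)"
```

```text
d [-0.1523 -0.085   0.0934] turn 85.9
```

Call:
drive_effector --motion '{"x":[0, 0, 0, 0, 0, 0, 0, 0], "y":[0, 0, 0, 0, 0, 0, 0, 0], "z":[0, 0, 0, 0, 0, 0, 0, 0], "yaw":[7, 14, 21, 28, 35, 42, 49, 56], "jaw":[0.087, 0.087, 0.087, 0.087, 0.087, 0.087, 0.087, 0.087]}'

```text
time_s: 18.25
tool_pos: [0.6408, -0.1354, 0.3883]
tool_rot: [-179.9, 0.1, 25.0]
force: [-0.0, -0.1, 0.7]
grip_width: 0.0863
grasp_force: 0.0
```

```bash
python3 -c "
from h import *
go((.538,-.2657,.25),-4)"
```

```text
d [-0.148   0.0748  0.1385] turn 28.97
```

Call:
drive_effector --motion '{"x":[-0.03, -0.06, -0.09, -0.12, -0.148, -0.148, -0.148, -0.148], "y":[0.015, 0.03, 0.045, 0.06, 0.075, 0.075, 0.075, 0.075], "z":[0.02, 0.04, 0.06, 0.09, 0.115, 0.135, 0.138, 0.138], "yaw":[6, 12, 18, 24, 29, 29, 29, 29], "jaw":[0.087, 0.087, 0.087, 0.087, 0.087, 0.087, 0.087, 0.087]}'

```text
time_s: 18.92
tool_pos: [0.5383, -0.2657, 0.2496]
tool_rot: [-179.9, 0.2, -3.7]
force: [-0.4, 0.9, 0.1]
grip_width: 0.0871
grasp_force: 0.0
```

```bash
python3 fit.py
```

Run:
```python
from h import *
x=np.load("car.npy");go((.538,-.2657,.131),-4)
x=[.536,-.2656,np.radians(-4)]
c=read_camera("wrist");im=c["color"]
P=[(-.079,-.007,.142),(.079,-.007,.142),(-.079,.007,.142),(.079,.007,.142),(-.085,.055,.065),(.085,.055,.065)]
for u in proj(c,Ro.from_euler("z",x[2]).apply(P)+[x[0],x[1],0]): cv2.circle(im,tuple(int(v) for v in u),3,(255,0,255),1)
cv2.imwrite("pics/w3.png",im)
```

```text
[214, 233, 39, 65, 446] [[215.5, 233.4], [249.1, 296.4]]
[309, 176, 63, 15, 406] [[370.9, 187.4], [309.1, 179.2]]
carrier [ 0.5366 -0.2655] -3.9 [ 0.1 -0.8  1.1  2.2  2.1 -0.3  0.4 -0.2]
d [-0.003   0.0014  0.1217] turn 0.49
```

View pics/w3.png

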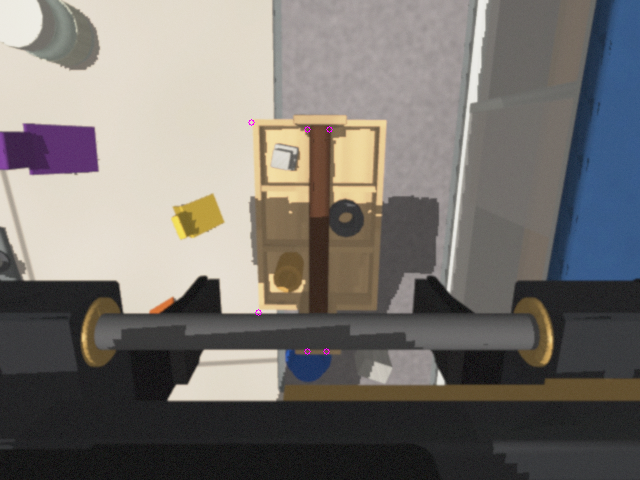

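The handle in the wrist view runs along x 308–328, right on the prediction and centred between the fingers. All three loads stand in their cells. Descending.

Call:
drive_effector --motion '{"x":[0.003, 0.003, 0.003, 0.003, 0.003, 0.003, 0.003, 0.003], "y":[0, 0, 0, 0, 0, 0, 0, 0], "z":[0.03, 0.06, 0.09, 0.11, 0.119, 0.119, 0.119, 0.119], "yaw":[0.3, 0.3, 0.3, 0.3, 0.3, 0.3, 0.3, 0.3], "jaw":[0.087, 0.087, 0.087, 0.087, 0.06, 0.04, 0, 0]}' --grip_force 30

```text
time_s: 19.73
tool_pos: [0.5443, -0.2661, 0.1349]
tool_rot: [179.9, -0.2, -3.9]
force: [-0.2, 0.3, 0.4]
grip_width: 0.068
grasp_force: 0.0
```

Call:
drive_effector --motion '{"x":[0, 0, 0, 0, 0, 0, 0, 0], "y":[0, 0, 0, 0, 0, 0, 0, 0], "z":[0, 0, 0, 0, 0, 0, 0, 0], "yaw":[0, 0, 0, 0, 0, 0, 0, 0], "jaw":[0, 0, 0, 0, 0, 0, 0, 0]}' --grip_force 50

```text
time_s: 20.4
tool_pos: [0.5425, -0.2659, 0.1325]
tool_rot: [180.0, 0.0, -3.9]
force: [0.2, 0.3, 0.3]
grip_width: 0.0146
grasp_force: 0.0
```

Call:
drive_effector --motion '{"x":[0, 0, 0], "y":[0, 0, 0], "z":[0, 0, 0], "yaw":[0, 0, 0], "jaw":[0, 0, 0]}' --grip_force 50

```text
time_s: 20.65
tool_pos: [0.5425, -0.266, 0.1325]
tool_rot: [180.0, 0.0, -3.9]
force: [-0.6, -0.3, -0.2]
grip_width: 0.0133
grasp_force: 50.0
```

Call:
drive_effector --motion '{"x":[0, 0, 0, 0, 0, 0], "y":[0, 0, 0, 0, 0, 0], "z":[-0.003, -0.006, -0.01, -0.015, -0.015, -0.015], "yaw":[0, 0, 0, 0, 0, 0], "jaw":[0, 0, 0, 0, 0, 0]}'

```text
time_s: 21.15
tool_pos: [0.5428, -0.266, 0.1479]
tool_rot: [180.0, -0.0, -3.9]
force: [0.2, -0.1, -7.0]
grip_width: 0.0133
grasp_force: 50.0
```

```bash
python3 -c "
from h import *
o=env.get_obs();print(o['force'],o['wrist_torque'])"; python3 fit.py
```

```text
[ 0.16016059 -0.08173426 -6.98389408] [-0.01151199 -0.0635168   0.04241723]
[229, 256, 23, 37, 283] [[230.1, 256.7], [248.0, 291.5]]
[349, 177, 24, 9, 150] [[371.7, 182.7], [348.8, 179.5]]
carrier [ 0.5284 -0.2649] -10.6 [-11.3 -28.9  -5.    5.3   4.    7.4 -35.   -2.4]
```

Carrier lifted: 7 N load, small moment. Raising slowly.

Call:
drive_effector --motion '{"x":[0, 0, 0, 0, 0, 0, 0, 0], "y":[0, 0, 0, 0, 0, 0, 0, 0], "z":[-0.006, -0.018, -0.034, -0.052, -0.07, -0.088, -0.102, -0.11], "yaw":[0, 0, 0, 0, 0, 0, 0, 0], "jaw":[0, 0, 0, 0, 0, 0, 0, 0]}'

```text
time_s: 21.92
tool_pos: [0.5436, -0.2662, 0.2611]
tool_rot: [179.9, -0.2, -3.9]
force: [0.9, 1.3, -5.6]
grip_width: 0.0133
grasp_force: 50.0
```

Call:
drive_effector --motion '{"x":[0, 0, 0, 0, 0, 0, 0, 0], "y":[0, 0, 0, 0, 0, 0, 0, 0], "z":[-0.004, -0.004, -0.004, -0.004, -0.004, -0.004, -0.004, -0.004], "yaw":[0, 0, 0, 0, 0, 0, 0, 0], "jaw":[0, 0, 0, 0, 0, 0, 0, 0]}'

```text
time_s: 22.58
tool_pos: [0.5425, -0.2659, 0.2612]
tool_rot: [-180.0, 0.0, -3.9]
force: [1.1, 0.8, -6.8]
grip_width: 0.0132
grasp_force: 50.0
```

Run:
```python
from h import *
a,b=[read_camera(n)["color"] for n in("side","scene")]
cv2.imwrite("pics/f.png",np.hstack([crop(a,280,120,133,180,3),np.vstack([crop(b,155,200,133,100,3),crop(b,380,80,133,80,3)])]))
```

```text
(no output)
```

View pics/f.png

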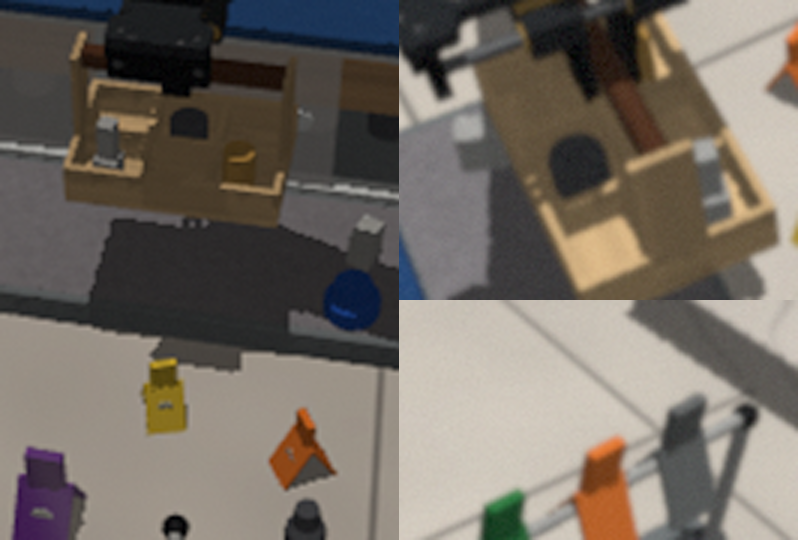

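The carrier is held level with its punch, die and sleeve standing, well clear of the sill, and the orange tag hangs between green and grey. Handing in.

```bash
python3 -c "
from cell import env
print(env.sign_off())"
```

```text
the job is handed in; nothing more can be done
None
```

Handed in at 22.6 s; no verdict came back. The orange tag hangs free on the bar between green and grey, and the carrier is held level by its handle about 13 cm above the sill with its load standing. To reach the handle I first had to slide the carrier about 5 cm across the sill by its end boards, and I viewed 11 pictures, one over the limit of 10.

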